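Pin a belt tensioner at its service mark

ROBOT

A 6-joint arm with a two-finger parallel gripper is mounted at the origin on the work surface. World frame = base frame: x ahead of the robot, y to its left, z up, the work surface at z = 0. Lengths are in m, angles in rad, forces in N, time in s.
With the tool pointing down it reaches from about 0.25 to 0.8 m from the base axis. Payload 3.9 kg.
Tool frame: the origin (TCP) lies midway between the tips of the shut fingers; the grasp point (between the pads) lies 19 mm behind it; z points along the fingers, y is the direction in which the jaws open and shut (so a half turn about z gives the same grasp; the last joint's range is limited). The gripper opens to 85 mm and grips with 20 to 120 N. Pads are 22 mm wide; open, the fingers measure 114 mm over their backs; the gripper's body (76 mm by 85 mm) begins 54 mm behind the grasp point. The pads swing forward as they close: fully open they stand 13 mm farther back than shut.
Start: joints at [1.191, 0.26, -0.138, 1.173, 0, 1.571], TCP at [0.195, 0.488, 0.231] pointing down, gripper open.
Joint ranges: [-2.78, 2.78], [-0.83, 1.72], [-1.28, 1.37], [-1.9, 2.12], [-1.57, 1.48], [-3.14, 3.14]. Speed limits (rad/s): [2.57, 2.57, 3.14, 3.14, 3.14, 3.14].

INTERFACE

Orientations are given as a rotation vector (axis times angle).
In Python, from plant import status, optics, workorder gives the robot as it stands.
- The arm moves only by the tool play_rows, never from a script. Its argument "rows" is one flat list of numbers, 4 for each row, row after row: the shift along the tool's x, y, z in m, then the turn about the tool's z in units of 5 degrees (1.0 is 5 degrees). In form: [tx, ty, tz, twist, tx, ty, tz, twist, ...]. A call has 1 to 20 rows; each row is the pose to reach, as a shift and turn from the pose measured when the call began, along the tool's axes at that moment; what a row does not reach only later rows make up. A row lasts 1/12 s, in which the tool goes at most 41.7 mm and 7.16 degrees, less where a joint would pass 70% of its speed; a pose out of reach is approached as far as the arm can. A call with a gripper value outside its range is refused whole. "claw" is the closure in counts, from 0 (fully open) to 255 (shut), set as the call begins (left out, the last holds). The fingers move at their own pace and stop on an object; the grip force is fixed at half the most. Time passes only in rows, so rows that repeat a pose let the fingers close. It gives the time, the measured TCP pose, the force and the opening at its end, in the units of the state.
- status.state(): the state, without advancing time (a new reading comes with each control period).
- optics.capture(name): name is "scene" or "top"; returns (picture, depth): 384x512x3 uint8, red, green, blue; 384x512 float32, m along the optical axis (not along the pixel's ray), 0 where there is no reading.
- optics.camera_params(name): a dict with "intrinsics" (3x3 intrinsics, pixels), "distortion" ([k1, k2, p1, p2, k3] as OpenCV has them; the pictures are not rectified), "pose" (4x4, takes a point from camera to world coordinates). Camera axes: x right, y down, z forward; pixel columns grow to the right and rows downward; lengths in m; the calibration is good to about 2 mm. A picture is of the moment at which its call begins. camera_params takes no time and is no camera call.
- workorder.close_job(): hands the job in, once; it reports no verdict.
The state is a dict: "t": time; "q": joint angles; "qvel": joint speeds; "joint_efforts": joint torques, N m; "eef_pos": TCP position; "eef_rot": TCP orientation; "force": force on the tool from outside, world axes, zero at the start; "wrist_torque": the same for the moment, N m; "width": finger opening in m.
Only numpy, scipy, OpenCV 4.12 (cv2) and the standard library are available. Lean on these libraries where they do the work, as an engineer would, in place of code of your own. Each camera call takes 0.05 s, during which the arm holds its last target. There are 200 camera calls.

TASK

Get the timing-belt tensioner on the bench ready to fit: stand the short, thick-headed lock pin in the hole of the arm's lug and leave it standing there, then push the pulley round against its spring until the arm's pointer comes to the long mark on the scale and the pin drops fully home. Do not force the arm once the pin is in: let it back onto the pin so that the pin holds it, and take your hand away; never let the arm fly back, and leave the other things on the bench where they are.

Things in the scene. Friction and masses are not known exactly. Their poses are not given: they have to be found in the camera images.
- tensioner: Belt tensioner on a dark steel plate (170 x 150 x 12 mm) fixed to the bench: round aluminium spring case 80 mm across, 49 mm high, with a swinging arm on top. Origin on the arm's vertical pivot axis at bench level, z up. At rest the pulley lies along this body's -y from the pivot.
- scale (a point): Middle of the outer edge of the steel index plate that sticks out of the case under the lug; this point is 48 mm above the bench (the plate's top), 77 mm from the pivot. Black scale lines 5 degrees apart; one is long, and the service hole (12.5 mm wide, 56 mm from the pivot, right through the 8 mm plate) is on that line. The plate reaches under the lug at every swing.
- tensioner_arm: Cast aluminium arm turning on the case. Origin on the pivot axis at bench level; its own -y always points from the pivot to the pulley. Hub 76 mm across, arm 26 mm wide, both 50 to 62 mm above the bench (pivot bolt to 74). A round lug with an upright hole and a small pointer stands out 20 degrees counter-clockwise from its +x. More than 24 N of push on arm or pulley harms it.
- tensioner_swing (a joint): Swing of the arm, rad: 0 at rest, growing counter-clockwise seen from above to a stop at 0.95. The spring drives it back with 7 N at the pulley's axis at rest, 12 to 14 N at the mark. The mark differs between tensioners: 0.5 to 0.78, not measured; found by eye or by the pin dropping. Pinned, the arm has some 0.03 rad of play each way, then is solid. Let go it flies back at over 3 rad/s: too fast.
- lug_hole (a point): Centre of the lug's hole at the lug's top face, 68 mm above the bench, 56 mm from the pivot axis. Round lug 25 mm across and 18 mm high, hole 11.5 mm wide, right through. A pin put in at rest stands with its tip on the index plate, 20 mm below this point.
- pulley_mid (a point): Centre of the smooth black pulley, on its axis, 80 mm above the bench, 95 mm from the pivot. It is 60 mm across (rims 63 mm), 66 to 94 mm above the bench, bolt to 101 mm, and spins freely. Push it sideways on its rim, on the side that faces the body's -x at rest; nothing stands beside it there.
- lock_pin: Steel lock pin, 60 mm long, upright in one of the block's holes, tip 16 mm above the bench: shank 10 mm thick, 34 mm long with a 3 mm tapered tip, then a round grip head 18 mm thick, 26 mm tall; 70 g. Origin at the tip, z up to the head. Stood in the lug at rest, its head is 14 mm above the lug; dropped home, the head sits on the lug, the tip 34 mm below the lug's top.
- tool_block: Wooden block 80 x 200 x 40 mm, fixed, long side along its y, with three 13 mm holes, 24 mm deep, 65 mm apart along its y. Origin under its centre.
- punch: Bystander: plain dark steel drift punch, 11 mm thick, 110 mm long, upright in another hole of the block. Origin at its tip.
- extension: Bystander: steel socket extension, 85 mm long with an 11 mm shank and a 22 mm head, upright in another hole of the block. Origin at its lower end.
- part_box: Bystander: carton of 85 x 85 x 60 mm. Origin under its centre.
- tin: Bystander: round tin 74 mm across and 110 mm high. Origin under its centre.

How it is judged:
On the way, in this order (a step that is already met when the one before it is completed fails the run):
1. the lock pin stands let go in the lug's hole, with its tip on the index plate and the arm still at rest (horizontal distance between lock_pin and lug_hole below 0.004 m and z of lock_pin in the frame of lug_hole between -0.024 and -0.016 m and value of joint tensioner_swing below 0.1 rad and contact force between the fingers and lock_pin below 0.3 N), for 0.2 s.
2. the arm has been pushed to the long mark and the pin has dropped home (value of joint tensioner_swing above 0.44 rad and z of lock_pin in the frame of lug_hole below -0.0315 m and horizontal distance between lock_pin and lug_hole below 0.004 m), for 0.1 s.
At the end, for the whole second after the job is handed in: The arm rests still on the pin at the long mark (swing between 0.44 and 0.84 rad), the pin upright within 0.17 rad and home in the lug with its head within 2.5 mm of the lug's top, and the hand is off (all of step 2 and value of joint tensioner_swing below 0.84 rad and velocity of joint tensioner_swing between -0.05 and 0.05 rad/s and angle between lock_pin's own z axis and vertical below 0.17 rad and linear speed of lock_pin below 0.02 m/s); the robot touches nothing.
It fails at once if the arm or pulley is pushed with more than 24 N (contact force between any of the fingers, the arm and tensioner_arm above 24 N).
It fails at once if the arm flies back faster than 3 rad/s (velocity of joint tensioner_swing below -3 rad/s).
It fails at once if the punch, the extension, the carton or the tin is moved by more than 20 mm (distance of any of punch, extension, part_box, tin from where it was at the start of the episode above 0.02 m).
It also fails if it takes over 67 s, if anything falls off the work surface, if the arm or the gripper's body presses on something with over 40 N, if the wrist force passes 120 N, or if a joint passes its speed limit or range.

## Working session

There is one attempt and no reset: what is moved stays moved. The work goes in short steps, Python scripts to look and compute and a tool call to move; the robot and the scene stay as the last step left them, time stands still between calls to the robot, and variables do not carry over. Pictures are saved under pics/ and viewed, about 8 in all and at most 12, crops included, and the job is handed in when it is done.

Besides the shell and the picture viewer there is one more tool, called as name(argument=value, ...) on one line, values as JSON. play_rows: Moves the arm, as the interface text tells. Its arguments: {"type":"object","properties":{"rows":{"type":"array","items":{"type":"number"}},"claw":{"type":"number"}},"required":["rows"]}

```bash
mkdir -p pics; ls
cat > h.py <<'E'
import numpy as np,cv2
from plant import status,optics,workorder
def cap(n,f):
    p,d=optics.capture(n); np.savez(''+f+'.npz',p=p,d=d); cv2.imwrite('pics/'+f+'.png',p[:,:,::-1]); return p,d
def load(f):
    z=np.load(''+f+'.npz'); return z['p'],z['d']
def ray(n,uv):
    c=optics.camera_params(n);K=np.array(c['intrinsics']);D=np.array(c['distortion']);T=np.array(c['pose'])
    q=cv2.undistortPoints(np.array(uv,float).reshape(-1,1,2),K,D).reshape(-1,2)
    r=np.c_[q,np.ones(len(q))]@T[:3,:3].T
    return T[:3,3],r
def plane(n,uv,z):
    o,r=ray(n,uv); return o+r*((z-o[2])/r[:,2])[:,None]
def withd(n,uv,d):
    o,r=ray(n,uv); d=np.array([d[int(v),int(u)] for u,v in uv]); return o+r*d[:,None]
def proj(n,X):
    c=optics.camera_params(n);T=np.linalg.inv(np.array(c['pose']))
    return cv2.projectPoints(np.array(X,float).reshape(-1,1,3),cv2.Rodrigues(T[:3,:3])[0],T[:3,3],np.array(c['intrinsics']),np.array(c['distortion']))[0].reshape(-1,2)
E
python3 - <<'E'
from h import *
print(status.state())
a,_=cap('top','top0');b,_=cap('scene','sc0')
for n in('top','scene'):print(np.round(optics.camera_params(n)['pose'],3),np.round(optics.camera_params(n)['intrinsics'],0))
cv2.imwrite('pics/m.png',cv2.resize(np.vstack([a,b])[:,:,::-1],None,fx=.78,fy=.78))
E
```

```text
pics
{'t': 0.0, 'q': array([ 1.19102370e+00,  2.60671772e-01, -1.39395330e-01,  1.17268371e+00,
        5.15461640e-05,  1.57081545e+00]), 'qvel': array([-0.00169481, -0.00181451,  0.00029373, -0.00024321, -0.0007365 ,
        0.00063192]), 'joint_efforts': array([-6.20915780e-04, -4.05673885e+01,  2.53923440e+01,  1.85263390e-02,
       -6.27861982e-05,  8.53722320e-07]), 'eef_pos': array([0.19435225, 0.48696096, 0.23046138]), 'eef_rot': array([-5.92917115e-01, -3.08470567e+00,  2.99923496e-03]), 'force': array([0.02519504, 0.13168274, 0.1715669 ]), 'wrist_torque': array([-0.02907973,  0.05989074,  0.00839269]), 'width': 0.0851994795652113}
[[ 0.025 -0.998  0.065  0.566]
 [-0.999 -0.027 -0.032  0.112]
 [ 0.033 -0.064 -0.997  0.782]
 [ 0.     0.     0.     1.   ]] [[378.   0. 257.]
 [  0. 378. 190.]
 [  0.   0.   1.]]
[[ 0.846  0.42  -0.328  0.843]
 [ 0.533 -0.669  0.518 -0.262]
 [-0.002 -0.613 -0.79   0.635]
 [ 0.     0.     0.     1.   ]] [[358.   0. 254.]
 [  0. 358. 187.]
 [  0.   0.   1.]]
```

View pics/top0.png

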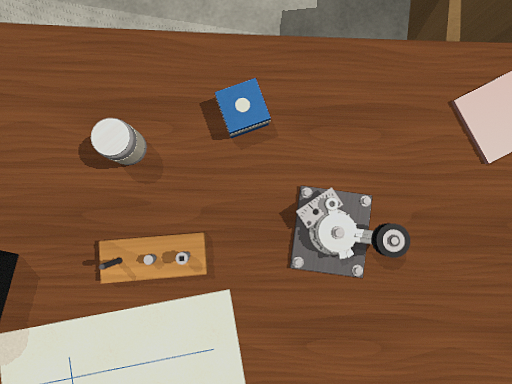

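View pics/sc0.png

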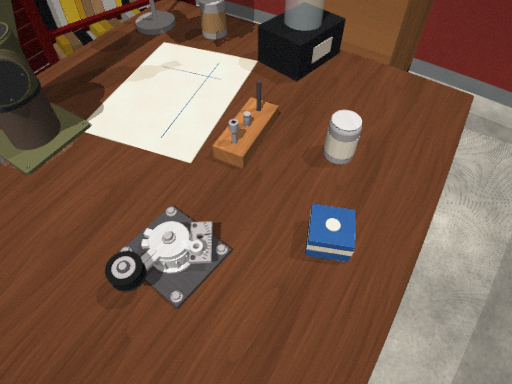

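Top view: the tin is at (115,138), the carton at (243,107) and the tensioner at (338,233) with its pulley at (392,240). The block holds the punch (110,263), a middle short head (148,259) and a square-socket head (182,258), so the middle one should be the pin. The lug is near (333,203).

Run:
```python
from h import *
p,d=load('top0');s,ds=load('sc0')
for nm,im,n,dd,pts in(('top',p,'top',d,[(148,259),(182,257),(338,233),(392,240),(333,203),(316,212)]),('scene',s,'scene',ds,[(247,116),(233,123),(168,238),(124,267),(197,246)])):
    for u in pts: print(n,u,np.round(withd(n,[u],dd)[0],4))
c1=cv2.resize(p[180:285,285:415],None,fx=4.6,fy=4.6,interpolation=cv2.INTER_CUBIC)
cv2.imwrite('pics/c1.png',c1[:,:,::-1])
# circles: pin/ext heads by brightness
hsv=cv2.cvtColor(p,cv2.COLOR_RGB2HSV)
m=((hsv[...,1]<60)&(hsv[...,2]>90)).astype(np.uint8); 
n,l,st,ce=cv2.connectedComponentsWithStats(m[225:290,85:215].copy())
for i in range(1,n):
    if st[i,4]>15: print('blob',st[i],ce[i]+[85,225])
```

```text
top (148, 259) [0.4798 0.2859 0.0748]
top (182, 257) [0.4876 0.2201 0.101 ]
top (338, 233) [ 0.5352 -0.0651  0.0727]
top (392, 240) [ 0.5262 -0.1571  0.0985]
top (333, 203) [ 0.592  -0.0598  0.0523]
top (316, 212) [ 0.5741 -0.0347  0.0111]
scene (247, 116) [0.4834 0.2759 0.0743]
scene (233, 123) [0.4869 0.2145 0.1009]
scene (168, 238) [ 0.5401 -0.0742  0.0727]
scene (124, 267) [ 0.5292 -0.1649  0.1006]
scene (197, 246) [ 0.5866 -0.0525  0.055 ]
blob [ 90  27  15  13 114] [182.03508772 257.47368421]
blob [58 30 13 10 93] [148.82795699 259.31182796]
blob [14 40  5  4 17] [101.11764706 266.41176471]
```

View pics/c1.png

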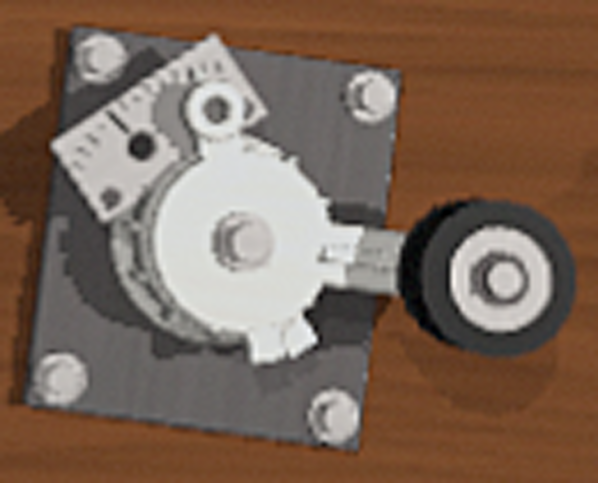

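Crop: the lug hole is at (215,110), the pivot bolt at (245,242), the pulley bolt at (502,280), the service hole at (143,146) on the long mark, and the pulley points to world -y. I'll turn these into positions now.

Run:
```python
from h import *
f=lambda x,y:((x+.5)/4.6-.5+285,(y+.5)/4.6-.5+180)
P=lambda x,y,z:plane('top',[f(x,y)],z)[0]
lug=P(215,110,.068);piv=P(245,242,.074);pul=P(502,280,.101);svc=P(143,146,.048)
for n,v in zip(('lug','piv','pul','svc'),(lug,piv,pul,svc)):print(n,np.round(v,4),np.linalg.norm((v-piv)[:2]).round(4))
a=lambda v:np.arctan2(*(v-piv)[1::-1])
print('ang lug,pul,svc',a(lug),a(pul),a(svc),'swing mark',a(svc)-a(lug), 'lug-pul exp 1.92',a(lug)-a(pul))
print('pin top',plane('top',[(148.5,259)],.076),'ext',plane('top',[(182,257.5)],.101))
s,ds=load('sc0')
for q in (plane('top',[(148.5,259)],.076)[0],lug,piv,pul,svc):print(proj('scene',[q]).round(1))
c=np.hstack([cv2.resize(s[215:295,100:200],None,fx=4,fy=4,interpolation=2),cv2.resize(s[85:165,210:290],None,fx=4,fy=4,interpolation=2)])
c=np.hstack([cv2.resize(s[205:300,100:235],None,fx=4,fy=4,interpolation=2),cv2.resize(s[85:180,225:275],None,fx=4,fy=4,interpolation=2)])
cv2.imwrite('pics/c2.png',c[:,:,::-1])
# block direction
p,d=load('top0');h=cv2.cvtColor(p,cv2.COLOR_RGB2HSV)
m=((h[...,2]>150)&(h[...,1]>100)&(h[...,0]>8)&(h[...,0]<25)).astype(np.uint8);m[:225]=0;m[290:]=0;m[:,215:]=0
r=cv2.minAreaRect(cv2.findNonZero(m));b=plane('top',cv2.boxPoints(r),.04);print(r,b.round(3))
```

```text
lug [ 0.5904 -0.053   0.068 ] 0.0549
piv [ 0.5367 -0.0645  0.074 ] 0.0
pul [ 0.5256 -0.1593  0.101 ] 0.0954
svc [ 0.575  -0.0271  0.048 ] 0.0536
ang lug,pul,svc 0.21154290449445556 -1.6877390081774055 0.7736074053674077 swing mark 0.5620645008729521 lug-pul exp 1.92 1.899281912671861
pin top [[0.47992077 0.28471975 0.076     ]] ext [[0.48669739 0.22009806 0.101     ]]
[[247.8 112.8]]
[[197.6 243.7]]
[[169.9 232.8]]
[[124.7 263.2]]
[[200.8 234.8]]
((151.96897888183594, 257.6275939941406), (42.436241149902344, 106.2982177734375), 85.2363510131836) [[0.508 0.392 0.04 ]
 [0.529 0.191 0.04 ]
 [0.448 0.181 0.04 ]
 [0.429 0.381 0.04 ]]
```

View pics/c2.png

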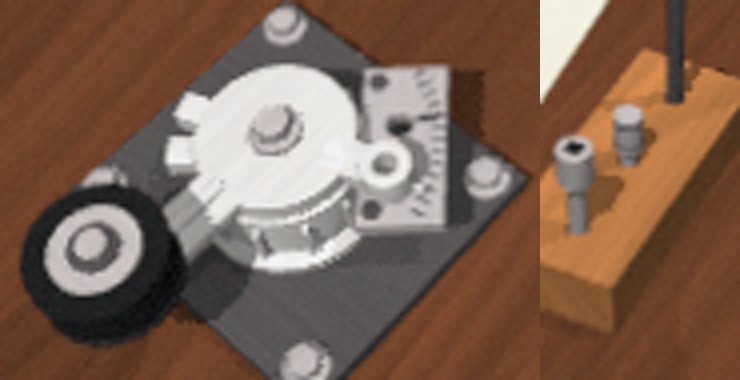

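The scene crop agrees with the top view at the pin to about 1 px, and at the tensioner to only about 4 px. I'll settle the tensioner by relative measurement close up. The mark is at a swing of about 0.56. Next I go above the pin.

```bash
cat >> h.py <<'E'
def mv(target,yaw=None):
    s=status.state();R=cv2.Rodrigues(np.array(s['eef_rot']))[0];d=R.T@(np.array(target)-s['eef_pos'])
    cy=np.degrees(np.arctan2(R[1,1],R[0,1]))
    t=0 if yaw is None else -((yaw-cy+90)%180-90)/5
    print('pos',s['eef_pos'].round(4),'yaw',cy.round(2),'t',round(s['t'],2),'w',round(s['width'],4),'F',s['force'].round(1));print('shift',d.round(4),'twist',round(t,2))
E
python3 - <<'E'
from h import *
print(plane('scene',[(247,113.7)],.076))
mv((.480,.285,.15),6)
E
```

```text
[[0.4800636  0.28108181 0.076     ]]
pos [0.1944 0.487  0.2305] yaw 68.24 t 0.1 w 0.0856 F [-0.   0.6 -0.4]
shift [-0.3401 -0.0816  0.0807] twist 12.45
```

play_rows(rows=[-0.17, -0.041, 0, 6.2, -0.34, -0.082, 0, 12.45, -0.34, -0.082, 0, 12.45, -0.34, -0.082, 0, 12.45, -0.34, -0.082, 0, 12.45, -0.34, -0.082, 0, 12.45, -0.34, -0.082, 0, 12.45, -0.34, -0.082, 0, 12.45, -0.34, -0.082, 0.04, 12.45, -0.34, -0.082, 0.08, 12.45, -0.34, -0.082, 0.08, 12.45, -0.34, -0.082, 0.08, 12.45, -0.34, -0.082, 0.08, 12.45], claw=0)

```text
t: 1.18
eef_pos: [0.4801, 0.2853, 0.1519]
eef_rot: [2.101, 2.334, -0.001]
force: [-0.3, 1.0, 0.2]
width: 0.0856
```

Run:
```python
from h import *
s,_=cap('scene','sc1'); mv((.480,.284,.05),6)
cv2.imwrite('pics/c3.png',cv2.resize(s[30:180,160:340],None,fx=4,fy=4,interpolation=2)[:,:,::-1])
```

```text
pos [0.481  0.2861 0.153 ] yaw 6.05 t 1.23 w 0.0854 F [-0.1 -0.6  0.2]
shift [-0.002  -0.0015  0.103 ] twist 0.01
```

View pics/c3.png

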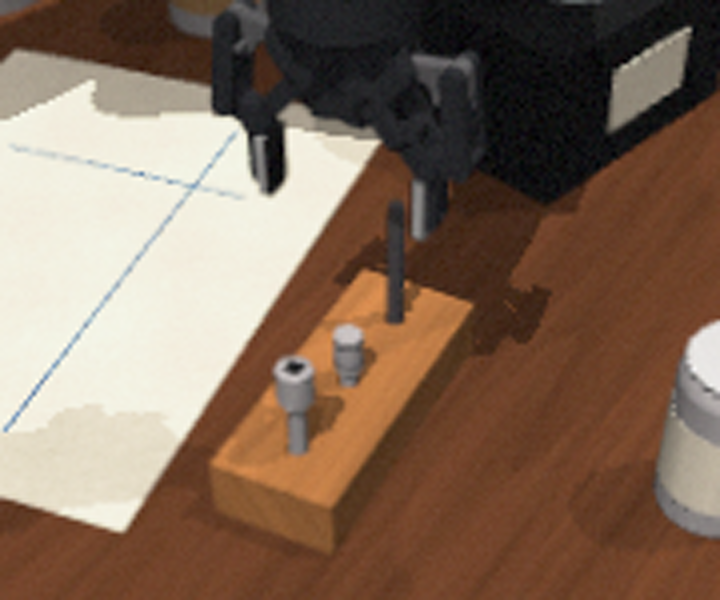

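Run:
```python
from h import *
for z in(.153,.166,.172):
  q=proj('scene',[(.481,.286,z)])[0]; print(z,(q-[160,30])*4)
q=proj('scene',[(.480,.284,.076)])[0]; print((q-[160,30])*4)
```

```text
0.153 [351.93984006 223.0969991 ]
0.166 [351.59313798 203.39407753]
0.172 [351.43050638 194.13932137]
[350.5917193  332.00631322]
```

play_rows(rows=[-0.001, -0.001, 0.035, 0, -0.001, -0.001, 0.07, 0, -0.001, -0.001, 0.09, 0, -0.001, -0.001, 0.104, 0, -0.001, -0.001, 0.104, 0, -0.001, -0.001, 0.104, 0, -0.001, -0.001, 0.104, 0])

```text
t: 1.82
eef_pos: [0.4822, 0.2867, 0.0516]
eef_rot: [2.098, 2.334, 0.011]
force: [-0.1, -0.4, -0.1]
width: 0.0855
```

play_rows(rows=[0, 0, 0, 0, 0, 0, 0, 0, 0, 0, 0, 0, 0, 0, 0, 0, 0, 0, 0, 0, 0, 0, 0, 0, 0, 0, 0, 0, 0, 0, 0, 0, 0, 0, 0, 0, 0, 0, 0, 0], claw=255)

```text
t: 2.65
eef_pos: [0.4814, 0.2866, 0.0518]
eef_rot: [2.099, 2.335, 0.009]
force: [-2.5, -0.7, 5.7]
width: 0.0151
```

play_rows(rows=[0, 0, -0.02, 0, 0, 0, -0.04, 0, 0, 0, -0.075, 0, 0, 0, -0.11, 0, 0, 0, -0.13, 0, 0, 0, -0.13, 0])

```text
t: 3.15
eef_pos: [0.4837, 0.2879, 0.1869]
eef_rot: [2.097, 2.333, 0.023]
force: [0.6, 0.3, 0.2]
width: 0.0152
```

Run:
```python
from h import *
mv((.5904,-.053,.13),6)
```

```text
pos [0.4837 0.2879 0.1869] yaw 6.1 t 3.15 w 0.0152 F [0.6 0.3 0.2]
shift [-0.3506  0.0691  0.0557] twist 0.02
```

play_rows(rows=[-0.04, 0.007, 0, 0, -0.08, 0.015, 0, 0, -0.12, 0.023, 0, 0, -0.16, 0.031, 0, 0, -0.2, 0.039, 0, 0, -0.24, 0.047, 0, 0, -0.28, 0.055, 0, 0, -0.32, 0.063, 0, 0, -0.35, 0.069, 0.02, 0, -0.35, 0.069, 0.04, 0, -0.35, 0.069, 0.06, 0, -0.35, 0.069, 0.06, 0, -0.35, 0.069, 0.06, 0])

```text
t: 4.23
eef_pos: [0.5884, -0.0524, 0.1236]
eef_rot: [2.1, 2.335, 0.018]
force: [0.2, 0.2, -1.3]
width: 0.0151
```

Run:
```python
from h import *
s,_=cap('scene','sc2');mv((.5904,-.053,.113),6)
cv2.imwrite('pics/c4.png',cv2.resize(s[175:295,100:250],None,fx=5,fy=5,interpolation=2)[:,:,::-1])
```

```text
pos [ 0.5897 -0.0522  0.1251] yaw 6.11 t 4.28 w 0.0145 F [-0.8  0.5 -0.1]
shift [-0.0009  0.0005  0.0121] twist 0.02
```

View pics/c4.png

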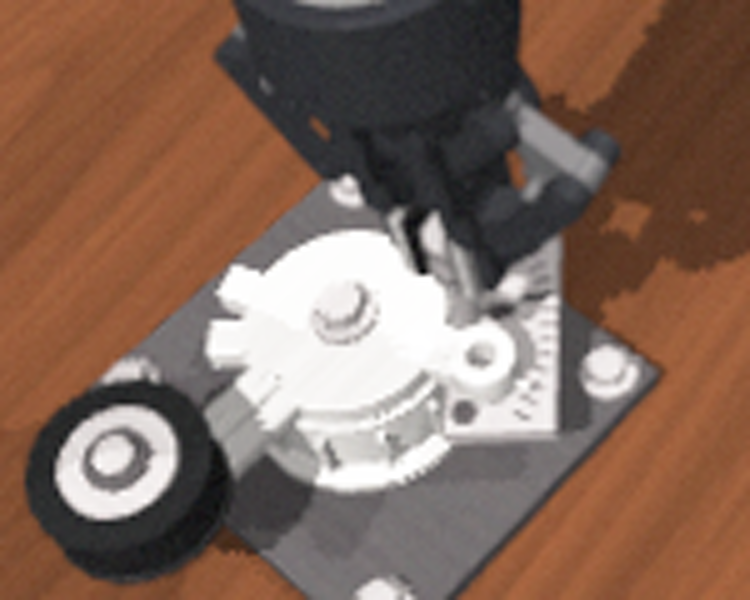

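Crop c4: the lug hole is at (481,355). The shank hangs between the fingers with its tip near (467,318). I'll zoom in to be sure.

Run:
```python
from h import *
s,d=load('sc2')
c=cv2.resize(s[215:255,172:217],None,fx=14,fy=14,interpolation=2);cv2.imwrite('pics/c5.png',cv2.convertScaleAbs(c,alpha=1.15)[:,:,::-1])
P=status.state()['eef_pos']
f=lambda q:((proj('scene',[q])[0]-[172,215]+.5)*14).round(0)
print('tcp',f(P),'tip pred',f(P-[0,0,.036]),'if tip there at .068',f([P[0],P[1],.068]),'lug',f((.5904,-.053,.068)))
print('mm jac x',f((P[0]+.005,P[1],.068)),'y',f((P[0],P[1]+.005,.068)))
```

```text
tcp [303. 168.] tip pred [343. 320.] if tip there at .068 [364. 402.] lug [365. 409.]
mm jac x [395. 421.] y [388. 373.]
```

View pics/c5.png

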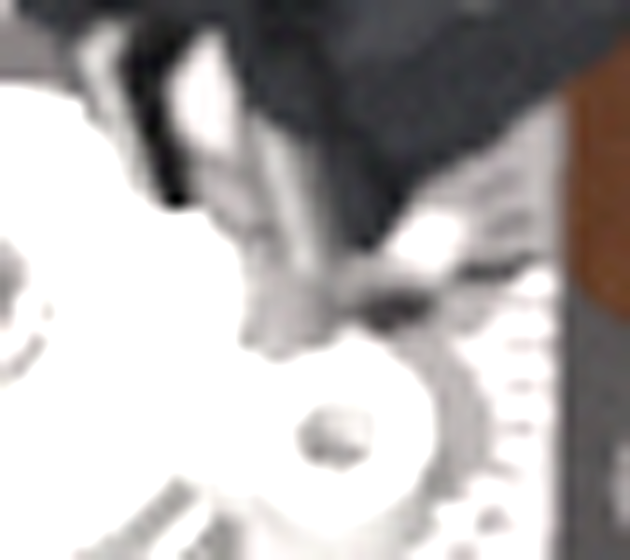

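play_rows(rows=[0.0006, 0.0035, 0.006, 0, 0.0006, 0.0035, 0.012, 0, 0.0006, 0.0035, 0.015, 0, 0.0006, 0.0035, 0.015, 0, 0.0006, 0.0035, 0.015, 0])

```text
t: 4.7
eef_pos: [0.5932, -0.0508, 0.1102]
eef_rot: [2.097, 2.335, 0.021]
force: [-0.2, 0.4, 0.6]
width: 0.0149
```

Run:
```python
from h import *
s,d=cap('scene','sc3')
mv((.5904,-.053,.113),6)
c=cv2.resize(s[210:255,172:222],None,fx=12,fy=12,interpolation=2)
h=np.clip((c.astype(float)-40)/215,0,1)**1.5*255
dd=cv2.resize(np.clip((d[210:255,172:222]-.6)/.25,0,1)*255,None,fx=4,fy=4,interpolation=0)
print(np.round(d[210:255:2,184:208:2]*1000).astype(int))
cv2.imwrite('pics/c6.png',h[:,:,::-1])
```

```text
pos [ 0.5934 -0.051   0.1104] yaw 6.13 t 4.75 w 0.015 F [-0.5  0.8 -1.2]
shift [-0.0017 -0.0031 -0.0026] twist 0.03
[[513 512 506 508 515 517 516 510 508 503 502 504]
 [569 516 511 511 519 523 517 515 516 516 556 762]
 [567 570 523 521 518 528 524 526 545 559 558 757]
 [566 570 527 528 524 529 539 541 549 563 562 567]
 [567 572 533 530 527 531 537 544 560 560 557 556]
 [569 574 577 535 534 530 539 546 556 557 555 553]
 [573 574 579 585 538 537 542 550 554 551 551 550]
 [575 574 583 585 586 554 548 549 554 551 547 533]
 [579 577 586 584 585 559 553 552 560 555 540 535]
 [584 583 587 583 581 567 556 556 567 548 545 542]
 [592 587 591 585 581 573 571 573 571 574 549 547]
 [660 595 595 599 588 585 575 576 576 577 591 673]
 [658 656 599 674 592 591 581 578 582 579 588 673]
 [653 653 654 669 600 597 589 584 590 586 671 671]
 [650 653 652 661 667 614 609 588 591 668 669 669]
 [648 650 649 650 665 644 617 617 623 667 666 667]
 [647 647 645 646 640 639 622 621 626 642 664 663]
 [645 646 645 637 638 641 647 627 636 637 662 660]
 [641 645 641 636 635 644 650 653 635 636 658 658]
 [640 641 639 632 633 633 656 633 635 634 650 656]
 [641 647 644 640 630 631 629 630 632 637 654 652]
 [645 648 656 651 635 632 633 632 637 642 645 645]
 [647 652 662 647 647 639 637 637 642 647 647 646]][ WARN:0@1.769] global loadsave.cpp:1063 imwrite_ Unsupported depth image for selected encoder is fallbacked to CV_8U.
```

View pics/c6.png

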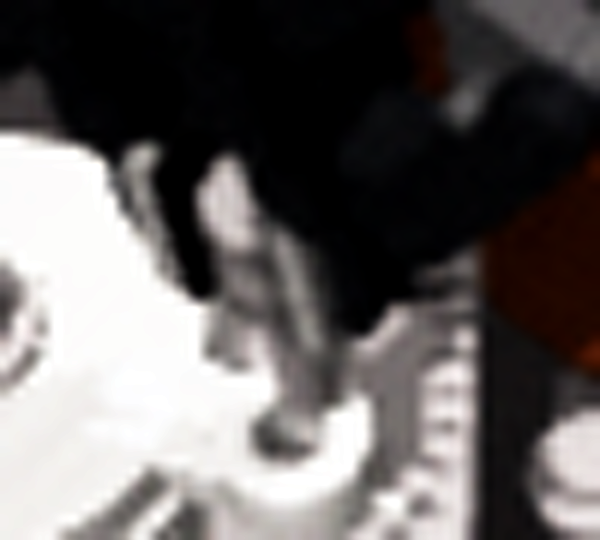

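Run:
```python
from h import *
s,d=load('sc3')
for v in range(236,250):
    print(v,[ (u,tuple((withd('scene',[(u,v)],d)[0]*1000).round(0).astype(int)),tuple(s[v,u])[0]) for u in range(192,203)])
print('rows of rgb R');print(s[232:250,188:206,0])
```

```text
236 [(192, (np.int64(592), np.int64(-62), np.int64(110)), np.uint8(151)), (193, (np.int64(595), np.int64(-62), np.int64(113)), np.uint8(147)), (194, (np.int64(596), np.int64(-61), np.int64(113)), np.uint8(139)), (195, (np.int64(598), np.int64(-60), np.int64(113)), np.uint8(117)), (196, (np.int64(602), np.int64(-62), np.int64(120)), np.uint8(152)), (197, (np.int64(605), np.int64(-62), np.int64(123)), np.uint8(183)), (198, (np.int64(607), np.int64(-62), np.int64(124)), np.uint8(149)), (199, (np.int64(607), np.int64(-60), np.int64(121)), np.uint8(95)), (200, (np.int64(608), np.int64(-58), np.int64(119)), np.uint8(61)), (201, (np.int64(611), np.int64(-59), np.int64(123)), np.uint8(49)), (202, (np.int64(612), np.int64(-58), np.int64(123)), np.uint8(48))]
237 [(192, (np.int64(564), np.int64(-40), np.int64(48)), np.uint8(192)), (193, (np.int64(565), np.int64(-39), np.int64(48)), np.uint8(198)), (194, (np.int64(596), np.int64(-61), np.int64(110)), np.uint8(163)), (195, (np.int64(597), np.int64(-60), np.int64(109)), np.uint8(131)), (196, (np.int64(602), np.int64(-62), np.int64(117)), np.uint8
[... 10127 characters left out ...]
140 166 170 169 167 169]
 [253 253 252 250 250 253 246 187 168 156 135 118 152 173 165 169 167 169]
 [254 253 253 253 254 254 252 206 171 158 144 123 160 192 172 169 165 166]
 [254 254 253 253 252 250 236 186 171 163 145 139 181 236 227 159 166 169]
 [254 253 250 250 246 228 178 187 187 182 174 228 251 253 245 171 168 168]
 [251 251 250 248 234 163 153 187 202 214 210 244 254 254 246 172 168 168]
 [246 242 250 247 231 153 133 155 185 217 221 248 254 254 247 174 161 169]
 [248 247 250 247 234 179 124 138 147 163 219 252 254 253 231 153 156 166]
 [248 248 249 248 245 232 202 200 198 232 252 254 254 250 176 145 157 168]
 [243 247 244 249 250 248 245 249 253 254 254 255 254 229 148 146 154 205]]
```

Run:
```python
from h import *
from scipy.optimize import least_squares as LS
s,d=load('sc3')
V,U=np.mgrid[225:262,180:212];uv=np.c_[U.ravel(),V.ravel()]
X=withd('scene',uv,d)
# pin shank
m=(X[:,2]>.079)&(X[:,2]<.093)&(uv[:,1]>=239)&(uv[:,1]<=243)
A=X[m];r=LS(lambda c:np.hypot(A[:,0]-c[0],A[:,1]-c[1])-.005,[.592,-.053],loss='soft_l1',f_scale=.001);print('pin',r.x,len(A),np.abs(r.fun).mean())
print('hole pix',plane('scene',[(195.8,245.6)],.068))
# lug outer: bright points on lug top, ray-cast to .068, before pin (sc0 and sc3)
for f in('sc0','sc3'):
    s,d=load(f);X=withd('scene',uv,d);m=(np.abs(X[:,2]-.068)<.0028);B=X[m]
    hull=cv2.convexHull((B[:,:2]*1e4).astype(np.float32));(c,R)=cv2.minEnclosingCircle(hull);print(f,np.array(c)/1e4,R/1e4,len(B))
    Pl=plane('scene',uv[m],.068);hl=cv2.convexHull((Pl[:,:2]*1e4).astype(np.float32));print(np.array(cv2.minEnclosingCircle(hl)[0])/1e4)
    # hole: dark px inside lug
    g=s[240:252,189:204].min(2);print('hole centroid',end=' ')
    w=np.clip(230-g.astype(float),0,80);w[:, :2]=0
    k=np.zeros_like(w);cv2.circle(k,(7,6),4,1,-1);w*=k;yy,xx=np.mgrid[240:252,189:204];q=((w*xx).sum()/w.sum(),(w*yy).sum()/w.sum());print(q,plane('scene',[q],.068))
```

```text
pin [ 0.59238493 -0.05272647] 22 0.00047863687295153533
hole pix [[ 0.5900126  -0.05769781  0.068     ]]
sc0 [ 0.59038882 -0.05663585] 0.012751544189453125 110
[ 0.59093496 -0.05739554]
hole centroid (np.float64(195.59775840597757), np.float64(245.6716479867165)) [[ 0.58979491 -0.0580077   0.068     ]]
sc3 [ 0.58995742 -0.05687147] 0.012653842163085937 93
[ 0.59046621 -0.05729026]
hole centroid (np.float64(195.4245939675174), np.float64(245.2494199535963)) [[ 0.58900924 -0.05749754  0.068     ]]
```

play_rows(rows=[-0.0035, -0.0034, 0, 0, -0.0035, -0.0034, 0, 0, -0.0035, -0.0034, 0, 0, -0.0035, -0.0034, 0, 0])

```text
t: 5.08
eef_pos: [0.5904, -0.055, 0.1106]
eef_rot: [2.097, 2.334, 0.022]
force: [0.3, 0.5, 0.1]
width: 0.015
```

Run:
```python
from h import *
from scipy.optimize import least_squares as LS
D=[];S=[]
for i in range(4):
    s,d=optics.capture('scene');S.append(s);D.append(d)
s=np.mean(S,0);d=np.median(D,0)
mv((.59,-.055,.11),6)
V,U=np.mgrid[225:262,180:212];uv=np.c_[U.ravel(),V.ravel()]
X=withd('scene',uv,d)
m=(X[:,2]>.079)&(X[:,2]<.091)&(np.hypot(X[:,0]-.59,X[:,1]+.057)<.012)
A=X[m];r=LS(lambda c:np.hypot(A[:,0]-c[0],A[:,1]-c[1])-.005,[.589,-.056],loss='soft_l1',f_scale=.001);print('pin',r.x,len(A),np.abs(r.fun).mean())
m=(np.abs(X[:,2]-.068)<.0028);Pl=plane('scene',uv[m],.068);hl=cv2.convexHull((Pl[:,:2]*1e4).astype(np.float32));print('lug',np.array(cv2.minEnclosingCircle(hl)[0])/1e4)
cv2.imwrite('pics/c7.png',cv2.resize(np.clip((s[222:258,180:216]-40)/215,0,1)**1.4*255,None,fx=16,fy=16,interpolation=2).astype(np.uint8)[:,:,::-1])
```

```text
pos [ 0.5904 -0.0548  0.1104] yaw 6.13 t 5.28 w 0.015 F [ 0.4 -0.4 -0.8]
shift [-0.0002 -0.0004  0.0004] twist 0.03
pin [ 0.58942942 -0.05681714] 17 0.00021857204555707024
lug [ 0.59090742 -0.05718278]
```

View pics/c7.png

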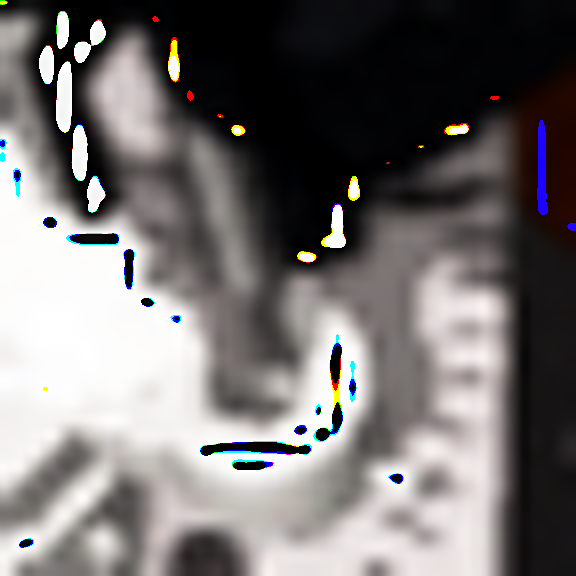

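play_rows(rows=[0.0002, 0.0009, 0.004, 0, 0.0002, 0.0009, 0.008, 0, 0.0002, 0.0009, 0.01, 0, 0.0002, 0.0009, 0.01, 0])

```text
t: 5.62
eef_pos: [0.5908, -0.0543, 0.0994]
eef_rot: [2.098, 2.335, 0.02]
force: [0.6, 0.6, 0.2]
width: 0.015
```

play_rows(rows=[0, 0, 0.002, 0, 0, 0, 0.003, 0, 0, 0, 0.003, 0])

```text
t: 5.87
eef_pos: [0.5905, -0.0543, 0.096]
eef_rot: [2.098, 2.336, 0.019]
force: [-1.0, -0.3, -0.2]
width: 0.015
```

No force with the tip about 8 mm below the lug's top, so the pin is entering. I continue down.

play_rows(rows=[0, 0, 0.003, 0, 0, 0, 0.005, 0, 0, 0, 0.006, 0, 0, 0, 0.006, 0])

```text
t: 6.2
eef_pos: [0.5902, -0.0542, 0.0896]
eef_rot: [2.098, 2.336, 0.019]
force: [0.4, 0.3, -0.9]
width: 0.0151
```

play_rows(rows=[0, 0, 0.002, 0, 0, 0, 0.004, 0, 0, 0, 0.004, 0, 0, 0, 0.004, 0])

```text
t: 6.53
eef_pos: [0.5902, -0.0541, 0.0855]
eef_rot: [2.099, 2.336, 0.018]
force: [-0.2, -0.9, -1.0]
width: 0.0149
```

play_rows(rows=[0, 0, 0, 0, 0, 0, 0, 0, 0, 0, 0, 0, 0, 0, 0, 0, 0, 0, 0, 0, 0, 0, 0, 0], claw=90)

```text
t: 7.03
eef_pos: [0.5902, -0.0542, 0.0855]
eef_rot: [2.099, 2.336, 0.018]
force: [-1.5, -0.0, 0.1]
width: 0.0553
```

Run:
```python
from h import *
D=[];S=[]
for i in range(3):
    s,d=optics.capture('scene');S.append(s);D.append(d)
s=np.mean(S,0);d=np.median(D,0)
mv((.59,-.055,.16),6)
V,U=np.mgrid[205:262,180:212];uv=np.c_[U.ravel(),V.ravel()];X=withd('scene',uv,d)
m=np.hypot(X[:,0]-.5925,X[:,1]+.0595)<.011
for z in np.arange(.05,.125,.004):
    k=m&(abs(X[:,2]-z)<.002);print(round(z,3),k.sum(),X[k,:2].mean(0).round(4) if k.any() else '',np.ptp(uv[k,0]) if k.any() else '')
cv2.imwrite('pics/c8.png',np.clip(cv2.resize(s[190:260,160:240],None,fx=7,fy=7,interpolation=1),0,255).astype(np.uint8)[:,:,::-1])
```

```text
pos [ 0.5901 -0.0542  0.0855] yaw 6.13 t 7.18 w 0.055 F [-0.   0.1 -0.4]
shift [-0.0003  0.0005 -0.0745] twist 0.03
0.05 15 [ 0.597 -0.064] 11
0.054 13 [ 0.5966 -0.0645] 11
0.058 16 [ 0.5969 -0.0625] 11
0.062 12 [ 0.5974 -0.0632] 11
0.066 33 [ 0.595  -0.0614] 11
0.07 45 [ 0.5932 -0.0604] 11
0.074 3 [ 0.5942 -0.0583] 2
0.078 0  
0.082 7 [ 0.5956 -0.0602] 8
0.086 7 [ 0.5953 -0.0608] 9
0.09 16 [ 0.5956 -0.0597] 10
0.094 10 [ 0.5947 -0.0612] 9
0.098 13 [ 0.5958 -0.0608] 9
0.102 11 [ 0.5956 -0.0603] 10
0.106 31 [ 0.5941 -0.059 ] 10
0.11 38 [ 0.5903 -0.058 ] 9
0.114 0  
0.118 0  
0.122 0
```

View pics/c8.png

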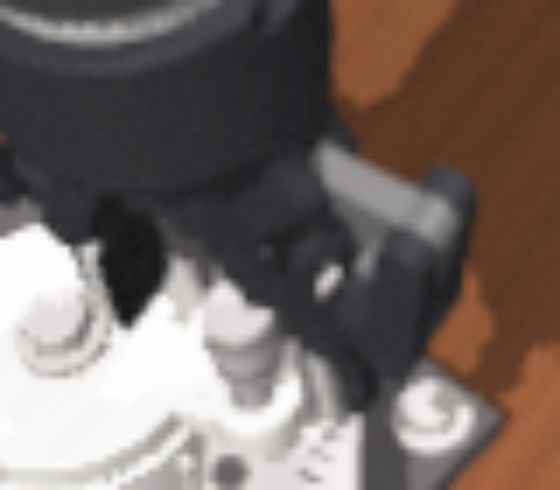

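The picture shows the pin standing in the lug: its head runs from z .082 to .108, so the tip is on the plate. I lift off, shut the fingers and go to the pulley's free side.

play_rows(rows=[0, 0, -0.01, 0, 0, 0, -0.03, 0, 0, 0, -0.06, 0, 0, 0, -0.09, 0, 0, 0, -0.09, 0, -0.02, -0.035, -0.09, -1.4, -0.04, -0.07, -0.09, -2.8, -0.06, -0.105, -0.09, -4.2, -0.083, -0.139, -0.09, -5.6, -0.083, -0.139, -0.09, -7, -0.083, -0.139, -0.09, -8.4, -0.083, -0.139, -0.09, -9.8, -0.083, -0.139, -0.09, -11.2, -0.083, -0.139, -0.09, -12.6, -0.083, -0.139, -0.09, -14, -0.083, -0.139, -0.09, -15.4, -0.083, -0.139, -0.09, -15.4, -0.083, -0.139, -0.09, -15.4])

```text
t: 8.68
eef_pos: [0.4601, -0.1523, 0.1739]
eef_rot: [0.192, 3.127, 0.013]
force: [0.7, 0.4, -0.6]
width: 0.055
```

play_rows(rows=[0, 0, 0, 0, 0, 0, 0, 0, 0, 0, 0, 0, 0, 0, 0, 0, 0, 0, 0, 0, 0, 0, 0, 0], claw=255)

```text
t: 9.18
eef_pos: [0.4601, -0.1523, 0.1739]
eef_rot: [0.193, 3.127, 0.013]
force: [-0.0, -0.1, -0.6]
width: 0.0001
```

```bash
cat >> h.py <<'E'
PIV=np.array([.5367,-.0645]);TH0=-1.69;RP=.095
def pinz(k=1):
    d=np.median([optics.capture('scene')[1] for i in range(k)],0)
    V,U=np.mgrid[200:262,150:230];uv=np.c_[U.ravel(),V.ravel()];X=withd('scene',uv,d)
    m=(X[:,2]>.080)&(X[:,2]<.113)&(np.hypot(X[:,0]-.5367,X[:,1]+.069)<.08)&(np.hypot(X[:,0]-.5367,X[:,1]+.069)>.035)&(X[:,1]>-.085)
    A=X[m]; return (A[A[:,2]>np.percentile(A[:,2],90)-.003].mean(0).round(4),len(A)) if len(A)>3 else None
def arc(phis,gap,z=.077):
    'TCP on the side of the pulley, gap = distance of TCP from pulley axis along -tangent'
    s=status.state();R=cv2.Rodrigues(np.array(s['eef_rot']))[0];cy=np.arctan2(R[1,1],R[0,1])
    for f in phis:
        a=TH0+f;e=np.array([np.cos(a),np.sin(a)]);t=np.array([-e[1],e[0]]);p=PIV+RP*e-gap*t
        y=a+np.pi # tool y towards pivot
        dy=(y-cy+np.pi/2)%np.pi-np.pi/2
        print(round(f,3),(R.T@(np.r_[p,z]-s['eef_pos'])).round(4),'twist',round(-np.degrees(dy)/5,2))
def st():
    s=status.state();R=cv2.Rodrigues(np.array(s['eef_rot']))[0]
    v=s['eef_pos'][:2]-PIV
    print('pos',s['eef_pos'].round(4),'t',round(s['t'],2),'w',s['width'].round(4),'F',s['force'].round(1),'tool xF',(R.T@s['force']).round(1))
E
python3 - <<'E'
from h import *
print(pinz(2));st();arc([0],.062)
E
```

```text
(array([ 0.5905, -0.0565,  0.1084]), 146)Traceback (most recent call last):
  File "<stdin>", line 2, in <module>
  File "h.py", line 41, in st
    print('pos',s['eef_pos'].round(4),'t',round(s['t'],2),'w',s['width'].round(4),'F',s['force'].round(1),'tool xF',(R.T@s['force']).round(1))
                                                              ^^^^^^^^^^^^^^^^
AttributeError: 'float' object has no attribute 'round'
```

play_rows(rows=[0, 0, 0.03, 0, 0, 0, 0.06, 0, 0, 0, 0.085, 0, 0, 0, 0.097, 0, 0, 0, 0.097, 0, 0, 0, 0.097, 0])

```text
t: 9.78
eef_pos: [0.4605, -0.1513, 0.0766]
eef_rot: [0.193, 3.129, 0.014]
force: [-0.0, -0.3, -0.0]
width: 0.0003
```

```bash
sed -i "s/s\['width'\].round(4)/round(s['width'],4)/" h.py
python3 - <<'E'
from h import *
st();arc([0],.050);arc([0,.1,.2,.3,.4],.0425)
E
```

```text
pos [ 0.4605 -0.1513  0.0766] t 9.78 w 0.0003 F [-0.  -0.3 -0. ] tool xF [-0.  -0.3  0. ]
0 [-0.0154  0.0003 -0.0003] twist -0.05
0 [-0.0229  0.0004 -0.0003] twist -0.05
0.1 [-0.0326 -0.0034 -0.0003] twist -1.19
0.2 [-0.0426 -0.0061 -0.0002] twist -2.34
0.3 [-0.0529 -0.0078 -0.0002] twist -3.48
0.4 [-0.0633 -0.0085 -0.0001] twist -4.63
```

play_rows(rows=[-0.008, 0, 0, 0, -0.015, 0, 0, 0, -0.018, 0, 0, 0, -0.02, 0, 0, 0, -0.022, 0, 0, -0.1, -0.024, 0, 0, -0.1, -0.024, 0, 0, -0.1])

```text
t: 10.37
eef_pos: [0.483, -0.154, 0.0765]
eef_rot: [0.179, 3.132, 0.014]
force: [-2.3, 0.8, 1.4]
width: 0.0001
```

Run:
```python
from h import *
st();arc([.1,.15,.2],.0425)
```

```text
pos [ 0.483  -0.154   0.0765] t 10.37 w 0.0001 F [-2.3  0.8  1.4] tool xF [ 2.4  0.6 -1.4]
0.1 [-0.0098 -0.0036 -0.0005] twist -1.09
0.15 [-0.0148 -0.0051 -0.0005] twist -1.66
0.2 [-0.0198 -0.0064 -0.0005] twist -2.24
```

play_rows(rows=[-0.002, -0.0007, 0, -0.2, -0.004, -0.0014, 0, -0.4, -0.006, -0.0021, 0, -0.65, -0.008, -0.0029, 0, -0.85, -0.0098, -0.0036, 0, -1.1, -0.0115, -0.0041, 0, -1.3, -0.013, -0.0046, 0, -1.5, -0.0148, -0.0051, 0, -1.7, -0.0165, -0.0056, 0, -1.85, -0.018, -0.006, 0, -2.05, -0.0198, -0.0064, 0, -2.25, -0.0198, -0.0064, 0, -2.25])

```text
t: 11.37
eef_pos: [0.4985, -0.1626, 0.076]
eef_rot: [0.129, -3.138, -0.013]
force: [-9.1, -1.1, 5.4]
width: -0.0006
```

Run:
```python
from h import *
print(pinz());st();arc([.25,.3,.35,.4],.0425)
```

```text
(array([ 0.5857, -0.0432,  0.1084]), 144)
pos [ 0.4984 -0.1626  0.076 ] t 11.42 w 0.0002 F [-8.  -1.1  5. ] tool xF [ 8.1 -0.4 -5. ]
0.25 [-0.0084 -0.0023 -0.001 ] twist -0.56
0.3 [-0.0132 -0.0041 -0.0011] twist -1.13
0.35 [-0.0182 -0.0056 -0.0011] twist -1.71
0.4 [-0.0233 -0.0069 -0.0011] twist -2.28
```

play_rows(rows=[-0.002, -0.0005, -0.0005, -0.1, -0.004, -0.001, -0.001, -0.2, -0.006, -0.0016, -0.001, -0.4, -0.0084, -0.0023, -0.001, -0.55, -0.01, -0.0029, -0.001, -0.75, -0.0116, -0.0035, -0.001, -0.95, -0.0132, -0.0041, -0.001, -1.15, -0.015, -0.0046, -0.001, -1.35, -0.0166, -0.0051, -0.001, -1.55, -0.0182, -0.0056, -0.001, -1.7, -0.0182, -0.0056, -0.001, -1.7])

```text
t: 12.33
eef_pos: [0.5127, -0.1672, 0.0761]
eef_rot: [0.36, -3.112, -0.013]
force: [-9.9, -2.1, 4.9]
width: -0.0005
```

```bash
cat >> h.py <<'E'
def rep():
    p=pinz();print(p,'swing~',(np.arctan2(p[0][1]+.069,p[0][0]-.537)-.2295).round(3));st()
E
python3 - <<'E'
from h import *
rep();arc([.35,.4,.45,.5],.0425)
E
```

```text
(array([ 0.5805, -0.0362,  0.1081]), 136) swing~ 0.417
pos [ 0.5127 -0.1672  0.0761] t 12.38 w -0.0001 F [-8.7 -2.7  4.8] tool xF [ 9.1 -0.6 -4.7]
0.35 [-0.0044 -0.0006 -0.0009] twist -0.01
0.4 [-0.0092 -0.0026 -0.001 ] twist -0.58
0.45 [-0.0141 -0.0043 -0.001 ] twist -1.16
0.5 [-0.019  -0.0058 -0.0011] twist -1.73
```

play_rows(rows=[-0.003, -0.0005, -0.001, 0, -0.0044, -0.0008, -0.001, -0.1, -0.006, -0.0014, -0.001, -0.3, -0.0076, -0.002, -0.001, -0.45, -0.0092, -0.0026, -0.001, -0.6, -0.0092, -0.0026, -0.001, -0.6])

```text
t: 12.88
eef_pos: [0.5178, -0.1683, 0.0762]
eef_rot: [0.44, -3.093, -0.013]
force: [-9.3, -2.9, 5.0]
width: 0.0001
```

Run:
```python
from h import *
rep();arc([.4,.45,.5],.0425)
```

```text
(array([ 0.5787, -0.0338,  0.108 ]), 138) swing~ 0.472
pos [ 0.5177 -0.1683  0.0762] t 12.93 w -0.0003 F [-11.3  -3.4   4.9] tool xF [11.8 -0.1 -4.8]
0.4 [-0.0045 -0.0005 -0.0009] twist 0.01
0.45 [-0.0093 -0.0025 -0.001 ] twist -0.56
0.5 [-0.0142 -0.0043 -0.0011] twist -1.13
```

Now small steps, about 0.015 to 0.02 rad per call, watching the pin's height.

play_rows(rows=[-0.0035, -0.0005, -0.001, 0, -0.0045, -0.0007, -0.001, -0.1, -0.0055, -0.001, -0.001, -0.2, -0.006, -0.0012, -0.001, -0.25, -0.006, -0.0012, -0.001, -0.25])

```text
t: 13.35
eef_pos: [0.5191, -0.1685, 0.0763]
eef_rot: [0.471, -3.08, -0.012]
force: [-10.2, -2.7, 5.5]
width: -0.0
```

Run:
```python
from h import *
rep();arc([.45,.5,.55],.0425)
```

```text
(array([ 0.5781, -0.0333,  0.108 ]), 140) swing~ 0.486
pos [ 0.5191 -0.1685  0.0763] t 13.4 w 0.0002 F [-9.8 -2.6  4.6] tool xF [10.2  0.5 -4.4]
0.45 [-0.008  -0.0021 -0.0009] twist -0.32
0.5 [-0.0128 -0.004  -0.0011] twist -0.89
0.55 [-0.0178 -0.0056 -0.0012] twist -1.46
```

play_rows(rows=[-0.004, -0.001, -0.001, -0.1, -0.005, -0.0013, -0.001, -0.2, -0.006, -0.0015, -0.001, -0.25, -0.007, -0.0018, -0.001, -0.3, -0.007, -0.0018, -0.001, -0.3])

```text
t: 13.82
eef_pos: [0.5217, -0.1691, 0.0764]
eef_rot: [0.509, -3.065, -0.011]
force: [-9.9, -4.2, 4.7]
width: 0.0001
```

Run:
```python
from h import *
rep();arc([.45,.5,.55],.0425)
```

```text
(array([ 0.5772, -0.0323,  0.1081]), 137) swing~ 0.51
pos [ 0.5217 -0.1691  0.0764] t 13.87 w -0.0001 F [-10.7  -4.2   5.6] tool xF [11.7 -0.4 -5.2]
0.45 [-0.0057 -0.001  -0.0008] twist -0.02
0.5 [-0.0105 -0.003  -0.001 ] twist -0.6
0.55 [-0.0154 -0.0047 -0.0012] twist -1.17
```

play_rows(rows=[-0.004, -0.001, -0.001, 0, -0.005, -0.001, -0.001, -0.05, -0.006, -0.0012, -0.001, -0.15, -0.007, -0.0016, -0.001, -0.2, -0.007, -0.0016, -0.001, -0.2])

```text
t: 14.28
eef_pos: [0.5242, -0.1695, 0.0765]
eef_rot: [0.533, -3.052, -0.01]
force: [-10.4, -4.3, 6.2]
width: 0.0002
```

Run:
```python
from h import *
rep();arc([.45,.5,.55],.0425)
```

```text
(array([ 0.5762, -0.031 ,  0.108 ]), 134) swing~ 0.54
pos [ 0.5241 -0.1694  0.0765] t 14.33 w 0.0001 F [-10.6  -3.6   6.2] tool xF [11.4  0.3 -5.8]
0.45 [-0.0035  0.0001 -0.0007] twist 0.17
0.5 [-0.0082 -0.0019 -0.0009] twist -0.4
0.55 [-0.0131 -0.0038 -0.0011] twist -0.98
```

play_rows(rows=[-0.004, -0.0005, -0.001, 0, -0.005, -0.0008, -0.001, -0.05, -0.0055, -0.001, -0.001, -0.1, -0.006, -0.0012, -0.001, -0.2, -0.006, -0.0012, -0.001, -0.2])

```text
t: 14.75
eef_pos: [0.5254, -0.1697, 0.0766]
eef_rot: [0.557, -3.038, -0.01]
force: [-9.8, -3.9, 6.0]
width: -0.0002
```

Run:
```python
from h import *
rep();arc([.5,.55],.0425)
```

```text
(array([ 0.5756, -0.0302,  0.1079]), 137) swing~ 0.558
pos [ 0.5254 -0.1697  0.0766] t 14.8 w -0.0002 F [-10.5  -4.3   5.3] tool xF [11.6 -0.2 -4.8]
0.5 [-0.007  -0.0014 -0.0008] twist -0.21
0.55 [-0.0119 -0.0033 -0.001 ] twist -0.78
```

play_rows(rows=[-0.004, -0.0006, -0.001, 0, -0.005, -0.0008, -0.001, -0.05, -0.0058, -0.001, -0.001, -0.1, -0.0063, -0.0012, -0.001, -0.15, -0.0063, -0.0012, -0.001, -0.15])

```text
t: 15.22
eef_pos: [0.527, -0.1698, 0.0767]
eef_rot: [0.574, -3.025, -0.008]
force: [-9.3, -4.2, 4.9]
width: -0.0002
```

Run:
```python
from h import *
rep();arc([.5,.55],.0425)
```

```text
(array([ 0.5748, -0.0301,  0.1081]), 133) swing~ 0.57
pos [ 0.527  -0.1698  0.0767] t 15.27 w 0.0001 F [-10.3  -3.8   5. ] tool xF [11.2  0.3 -4.3]
0.5 [-0.0056 -0.0008 -0.0006] twist -0.07
0.55 [-0.0104 -0.0027 -0.001 ] twist -0.64
```

play_rows(rows=[-0.004, -0.0006, -0.001, 0, -0.005, -0.0008, -0.001, -0.05, -0.0058, -0.001, -0.001, -0.1, -0.0063, -0.0012, -0.001, -0.15, -0.0063, -0.0012, -0.001, -0.15])

```text
t: 15.68
eef_pos: [0.5285, -0.17, 0.0768]
eef_rot: [0.591, -3.013, -0.007]
force: [-11.0, -4.6, 6.0]
width: 0.0003
```

Run:
```python
from h import *
rep();arc([.5,.55],.0425)
```

```text
(array([ 0.574 , -0.0297,  0.108 ]), 138) swing~ 0.586
pos [ 0.5286 -0.17    0.0768] t 15.73 w 0.0003 F [-10.5  -3.8   6.4] tool xF [11.5  0.6 -5.6]
0.5 [-0.0042 -0.0001 -0.0005] twist 0.07
0.55 [-0.009  -0.0021 -0.0008] twist -0.5
```

play_rows(rows=[-0.004, -0.0004, -0.001, 0, -0.005, -0.0007, -0.001, -0.05, -0.0058, -0.001, -0.001, -0.1, -0.0065, -0.0012, -0.001, -0.2, -0.0065, -0.0012, -0.001, -0.2])

```text
t: 16.15
eef_pos: [0.5303, -0.1701, 0.0769]
eef_rot: [0.615, -2.998, -0.006]
force: [-10.5, -4.0, 6.5]
width: -0.0002
```

Run:
```python
from h import *
rep();arc([.5,.55],.0425)
```

```text
(array([ 0.5732, -0.0289,  0.1077]), 137) swing~ 0.607
pos [ 0.5303 -0.1702  0.0769] t 16.2 w -0.0001 F [-10.3  -4.2   5.6] tool xF [11.5  0.3 -4.7]
0.5 [-0.0027  0.0007 -0.0003] twist 0.26
0.55 [-0.0074 -0.0015 -0.0007] twist -0.31
```

play_rows(rows=[-0.004, -0.0004, -0.001, 0, -0.005, -0.0007, -0.001, -0.05, -0.0058, -0.001, -0.001, -0.15, -0.0065, -0.0012, -0.001, -0.25, -0.0065, -0.0012, -0.001, -0.25])

```text
t: 16.62
eef_pos: [0.5321, -0.1703, 0.0771]
eef_rot: [0.645, -2.983, -0.005]
force: [-10.9, -5.1, 5.4]
width: 0.0002
```

Run:
```python
from h import *
rep();arc([.5,.55,.6],.0425)
p,d=cap('top','t1')
cv2.imwrite('pics/c9.png',cv2.resize(p[180:285,285:415],None,fx=5,fy=5,interpolation=2)[:,:,::-1])
```

```text
(array([ 0.5729, -0.0282,  0.1078]), 136) swing~ 0.62
pos [ 0.5321 -0.1703  0.077 ] t 16.67 w 0.0 F [-10.9  -5.1   6.3] tool xF [12.6 -0.1 -5.2]
0.5 [-0.0012  0.0015 -0.    ] twist 0.5
0.55 [-0.0059 -0.0007 -0.0005] twist -0.07
0.6 [-0.0107 -0.0027 -0.001 ] twist -0.64
```

View pics/c9.png

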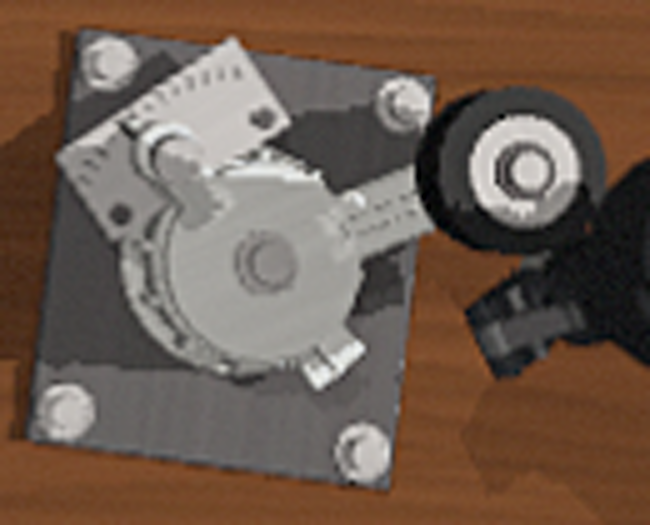

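The top view shows the pulley swung round to (525,170). The lug and pointer are almost at the long mark at (128,130), with perhaps 0.03 rad left.

play_rows(rows=[-0.004, -0.0002, -0.001, 0, -0.005, -0.0005, -0.001, 0, -0.0058, -0.0007, -0.001, -0.1, -0.0062, -0.001, -0.001, -0.15, -0.0062, -0.001, -0.001, -0.15])

```text
t: 17.13
eef_pos: [0.5334, -0.1704, 0.0771]
eef_rot: [0.661, -2.969, -0.003]
force: [-10.7, -5.2, 7.0]
width: -0.0001
```

Run:
```python
from h import *
rep();arc([.55,.6],.0425)
u=lambda x,y:((x+.5)/5-.5+285,(y+.5)/5-.5+180)
b=plane('top',[u(525,170)],.101)[0][:2]-PIV;print('pulley swing at t1',np.arctan2(b[1],b[0])+1.6877,np.hypot(*b))
```

```text
(array([ 0.5723, -0.0278,  0.1072]), 134) swing~ 0.633
pos [ 0.5334 -0.1703  0.0772] t 17.18 w -0.0001 F [-11.3  -5.2   5.9] tool xF [12.9  0.2 -4.7]
0.55 [-0.0047 -0.0002 -0.0003] twist 0.07
0.6 [-0.0095 -0.0023 -0.0008] twist -0.5
pulley swing at t1 0.5190606561525659 0.09484888168407743
```

play_rows(rows=[-0.004, -0.0002, -0.001, 0, -0.005, -0.0005, -0.001, 0, -0.0055, -0.0006, -0.001, -0.1, -0.006, -0.0008, -0.001, -0.15, -0.006, -0.0008, -0.001, -0.15])

```text
t: 17.6
eef_pos: [0.5344, -0.1703, 0.0773]
eef_rot: [0.677, -2.956, -0.002]
force: [-10.0, -4.4, 6.5]
width: -0.0001
```

Run:
```python
from h import *
rep();arc([.55,.6],.0425)
```

```text
(array([ 0.5765, -0.0317,  0.0949]), 94) swing~ 0.527
pos [ 0.5345 -0.1703  0.0773] t 17.65 w -0.0002 F [-10.6  -5.    6.3] tool xF [12.3  0.3 -5. ]
0.55 [-0.0037  0.0001 -0.0001] twist 0.21
0.6 [-0.0084 -0.002  -0.0006] twist -0.36
```

The pin has dropped: its head top is now at .095. I ease back slowly so the arm settles on the pin.

play_rows(rows=[-0.0035, 0, -0.0005, 0, -0.003, 0, -0.0005, 0, -0.0025, 0, -0.0005, 0, -0.002, 0, -0.0005, 0, -0.0015, 0, -0.0005, 0, -0.001, 0, 0, 0, -0.0005, 0, 0, 0, 0, 0, 0, 0, 0.0005, 0, 0, 0, 0.001, 0, 0, 0, 0.0015, 0, 0, 0, 0.002, 0, 0, 0, 0.0025, 0, 0, 0, 0.003, 0, 0, 0, 0.0035, 0, 0, 0, 0.004, 0, 0, 0])

```text
t: 18.98
eef_pos: [0.5307, -0.1722, 0.0776]
eef_rot: [0.677, -2.956, -0.002]
force: [-2.7, -1.4, 0.2]
width: -0.0001
```

Run:
```python
from h import *
rep()
```

```text
(array([ 0.5793, -0.035 ,  0.0949]), 89) swing~ 0.448
pos [ 0.5307 -0.1722  0.0776] t 19.03 w 0.0 F [-4.2 -2.9  0.4] tool xF [ 5.  -0.8  0.1]
```

play_rows(rows=[0.0005, 0, 0, 0, 0.001, 0, 0, 0, 0.0015, 0, 0, 0, 0.002, 0, 0, 0, 0.003, 0, 0, 0, 0.004, 0, 0, 0, 0.006, 0, 0, 0, 0.01, 0, 0, 0, 0.02, 0, 0, 0, 0.035, 0, 0, 0, 0.035, 0, 0, 0])

```text
t: 19.95
eef_pos: [0.4963, -0.1881, 0.0815]
eef_rot: [0.674, -2.953, -0.003]
force: [0.1, 0.9, -0.1]
width: 0.0004
```

Run:
```python
from h import *
rep()
```

```text
(array([ 0.5791, -0.0348,  0.0949]), 90) swing~ 0.453
pos [ 0.4977 -0.1877  0.0815] t 20.0 w -0.0001 F [0.3 0.5 0.4] tool xF [-0.4  0.3 -0.4]
```

The hand is off and the arm stays put. I raise it clear and take a last look.

play_rows(rows=[0.01, 0, -0.03, 0, 0.02, 0, -0.06, 0, 0.03, 0, -0.1, 0, 0.03, 0, -0.1, 0, 0.03, 0, -0.1, 0])

```text
t: 20.42
eef_pos: [0.4837, -0.1994, 0.1868]
eef_rot: [0.675, -2.961, 0.003]
force: [-0.1, -0.3, -0.6]
width: 0.0001
```

Run:
```python
from h import *
rep()
p,_=cap('top','t2');s,_=cap('scene','s2')
f=lambda i:cv2.resize(i,None,fx=4,fy=4,interpolation=2)
cv2.imwrite('pics/c10.png',np.hstack([f(p[185:285,290:385]),f(s[205:305,100:200+5])])[:,:,::-1])
```

```text
(array([ 0.5793, -0.0352,  0.095 ]), 91) swing~ 0.445
pos [ 0.4825 -0.1987  0.1849] t 20.47 w 0.0002 F [-0.6  0.3 -1. ] tool xF [0.3 0.5 1. ]
```

View pics/c10.png

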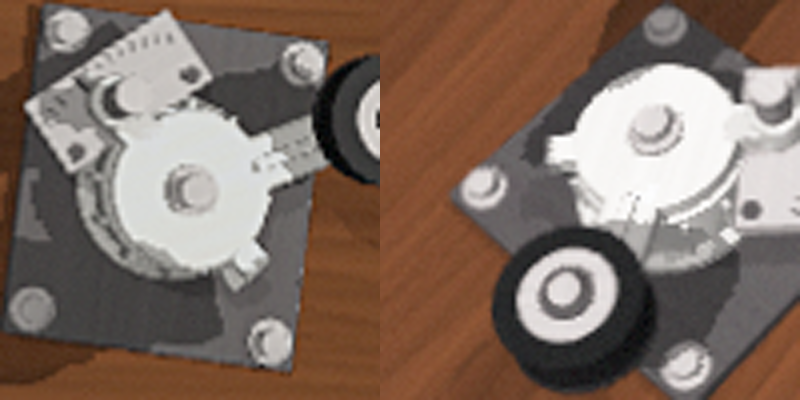

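The head sits on the lug, upright. The arm holds at the mark and the hand is well away, so I hand the job in.

```bash
python3 -c "
from h import *
print(workorder.close_job())"
```

```text
the job is handed in; nothing more can be done
None
```

The tensioner is ready to fit: the lock pin is home in the lug at the long mark and holds the arm. I handed the job in at about 20.5 s; it reports no verdict.

**What I did:** I stood the lock pin in the lug with the arm at rest, then pushed the pulley round in small steps until the pin dropped. The force reading on the tool stayed around 14 N while pushing. I then eased the arm back slowly onto the pin and moved the hand away.

**Last checks:**
- **Pin:** the measured head top went from 108 mm (standing) to 95 mm, against 94 mm expected, so it is home within the 2.5 mm allowed.
- **Arm:** the pin's position did not change after I let go, and the tool force was about zero.
- **Other things:** I touched nothing else on the bench, but I did not measure the bystanders again at the end.

**Disagreements:**
- **Cameras:** the two cameras differed by about 4 to 8 mm at the tensioner, so I aligned the pin to the hole within one view.
- **Swing angle:** my scene-view estimate was rough. It gave about 0.62 rad where the top view gave 0.52, and 0.45 at rest on the pin. That 0.45 is only just above the 0.44 limit. I judged the mark by the pin dropping, and the top view put it at about 0.54 to 0.56 rad.

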